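Shut the expansion vessel's cap valve with the hex key

TASK

Shut the expansion vessel's valve so that the vessel can be serviced: take the thickest T-handle hex key (17 mm) from its block, feel it gently into the hex socket deep down in the valve's brass neck until it has dropped fully home, and turn it clockwise until the valve is fully shut. The brass bruises easily, so press only lightly while you feel for it (under 25 N) and do not strain the valve against its stop. Leave the key standing home in the socket, as the valve is opened again afterwards, and leave everything else on the bench where it is.

Things in the scene. Friction and masses are not known exactly. Their poses are not given: they have to be found in the camera images.
- vessel_set: Fixed lying grey expansion vessel, 170 mm wide, with brass valve and blue pipe stub. Origin on the bench under the valve's spindle axis; z up, y along the pipe (vessel from y = 150 to 410 mm, stub to -134). Pipe axis 95 mm up; a pressure gauge at y = 85 mm rises to 188 mm. The valve's neck is an upright brass tube, 35 mm outside, on the spindle axis.
- neck_mouth (a point): Centre of the neck's open mouth, 165 mm above the bench. Its countersunk round bore, 21 mm wide, goes 20 mm down to the rim of the spindle's hex socket. The key's reduced tip always enters, so the key first rests on the rim with its tip about 22 mm below the mouth; it goes on down only where its flats agree with the socket's within about 5 degrees (every 60 degrees).
- socket_floor (a point): Centre of the hex socket's floor, on the spindle axis, 34 mm below the mouth. The socket is 17.8 mm across flats, 14 mm deep. Axes as vessel_set: the angle of the socket's flats differs every time, is not measured, and is not tied to the valve's reading.
- spindle (a joint): How far the ball valve is open, rad: 0 = fully shut, at its stop (below 0.08 counts as fully shut); 0.6 to 0.95 at the start; other stop 1.62. It closes clockwise seen from above, turns stiffly (about 0.25 N m; light rubbing does not turn it; over 0.5 N m strains it) and stays where it is left. The fitted key has about 0.09 rad of play either way.
- key: The 17 mm T-handle hex key, thickest and tallest of three, steel, black handle, 0.3 kg. Origin at its tip's centre, z up the shaft. Hex shaft 17 mm across flats (flats facing +-y), 95 mm from tip to handle; last 2 mm at the tip 15 mm across. Handle 110 mm long (x), 22 wide (y), 30 tall. It stands in a fixed wooden block 70 x 70 x 55 mm, in a 21.5 mm hole, 45 deep, tip 10 mm above the bench.
- key_tip (a point): Centre of the key's tip (same as the key's origin).
- key_handle (a point): Centre of the key's handle, 110 mm above the tip.
- key_mid: A thinner 12 mm T-handle key in a like block: not wanted. Handle 88 mm long, its top 125 mm above the bench. Origin at its tip.
- key_small: A thinner 10 mm T-handle key in a like block: not wanted. Handle 74 mm long, its top 116 mm above the bench. Origin at its tip.
- valve_cap: The valve's brass sealing cap, 44 mm wide and 24 mm tall, standing mouth up near the valve. Origin under its centre. To be left alone.
- jar: Glass jar of screws, 72 mm wide, 111 mm tall. Origin under its centre. To be left alone.
- wrench: Steel spanner, 190 mm long, lying on the bench. Origin near its middle. To be left alone.
- tin: Plain steel tin, 66 mm wide, 100 mm tall. Origin under its centre. To be left alone.
- carton: Small cardboard carton, 75 x 55 x 42 mm. Origin under its centre. To be left alone.
- elbow: Brass pipe elbow, about 35 x 55 x 47 mm. Origin under its upright leg. To be left alone.
Not all that is in view belongs to the job. Leave any purple look-alike of the key alone.

How it is judged:
By the outcome, as a careful person would: the job done as asked, in the order asked, and still so for the second after the job is handed in, with the robot touching nothing.
It also fails if it takes over 67 s, if anything falls off the work surface, if the arm or the gripper's body presses on something with over 40 N, if the wrist force passes 120 N, or if a joint passes its speed limit or range.

ROBOT

A 7-joint arm with a two-finger parallel gripper is mounted at the origin on the work surface. World frame = base frame: x ahead of the robot, y to its left, z up, the work surface at z = 0. Lengths are in m, angles in rad, forces in N, time in s.
With the tool pointing down it reaches from about 0.425 to 0.875 m from the base axis. Payload 9.9 kg.
Tool frame: the origin (TCP) lies midway between the tips of the shut fingers; the grasp point (between the pads) lies 19 mm behind it; z points along the fingers, y is the line along which they close (so a half turn about z gives the same grasp; the last joint's range is limited). The gripper opens to 85 mm and grips with 20 to 120 N. Pads are 22 mm wide; open, the fingers measure 114 mm over their backs; the gripper's body (76 mm by 85 mm) begins 54 mm behind the grasp point. The pads swing forward as they close: fully open they stand 13 mm farther back than shut.
Start: joints at [1.093, 0.576, 0.025, 1.437, -0.015, 1.129, -0.057], TCP at [0.259, -0.623, 0.231] pointing down, gripper open.
Joint ranges: [-2.76, 2.76], [-0.34, 2.15], [-1.52, 1.57], [0.19, 2.46], [-1.09, 4.23], [0.17, 1.99], [-2.82, 2.82]. Speed limits (rad/s): [2.22, 2.22, 3.01, 3.01, 3.14, 3.14, 3.14].

INTERFACE

Orientations are given as a unit quaternion [x, y, z, w].
In Python, from bench import status, vision, order, models gives the robot as it stands. The module is installed in compiled form; this text tells all that it offers.
- The arm moves only by the tool carry_out, never from a script. Its argument "steps" is a list of rows, each an object of numbers: "jaw": the gripper command: -1 is shut, 1 is fully open, values between are in proportion; "x", "y", "z": the shift along the tool's x, y, z in m; "twist": the turn about the tool's z in degrees. A call has 1 to 5 rows; each row is the pose to reach, as a shift and turn from the pose commanded when the call began, along the tool's axes at that moment; what a row does not reach only later rows make up. A row lasts 1/8 s, in which the tool goes at most 62.5 mm and 10.7 degrees, less where a joint would pass 70% of its speed; a pose out of reach is approached as far as the arm can. A call with a gripper value outside its range is refused whole. The fingers move at their own pace and stop on an object; "squeeze" is the grip in N (left out, the last holds). Time passes only in rows, so rows that repeat a pose let the fingers close. It gives the time, the measured TCP pose, the force, the opening and the grip force at its end, in the units of the state.
- status.sense(): the state, without advancing time (a new reading comes with each control period).
- vision.get_image(name): name is "scene" or "top" or "wrist"; returns the picture (384x512x3 uint8, blue, green, red); there is no depth.
- vision.calibration(name): a dict with "fovy" (degrees; the focal length in pixels is half the picture's height over the tangent of half this angle, whatever the lens; pixels are square), "cx", "cy" (the principal point, pixels), "world_to_cam" (4x4, takes a point from world to camera coordinates). Camera axes: x right, y down, z forward; pixel columns grow to the right and rows downward; lengths in m; the calibration is good to about 2 mm. A picture is of the moment at which its call begins: read the wrist's pose just before it. calibration takes no time and is no camera call; for the wrist camera it gives the pose at the moment of the call.
- order.job_done(): hands the job in; it is judged then, once.
Trained networks look in the newest picture that a camera, given by its name, has taken for a name from the list of things; names that differ only in an ending like _2 or _b are one class to them, and where a whole thing is asked for, a point or a joint stands for the part that bears it (a point fixed in the world has none). Each returns a list of dicts, best first, with "p" (0 to 1); they miss things now and then, are a little off and sometimes report something else, mostly with a low value. They report only what shows in the picture. A call takes as long as a camera call. They do not tell look-alikes from the thing itself.
- models.trace(name, camera): "mask" (384x512 bool, what is visible of it) and "pixel" ([column, row] in pixels, amid what is visible of it).
The state is a dict: "clock": time; "q": joint angles; "joint_vel": joint speeds; "joint_efforts": joint torques, N m; "tcp_pos": TCP position; "tool_rot": TCP orientation; "wrist_force": force on the tool from outside, world axes, zero at the start; "wrist_torque": the same for the moment, N m; "opening": opening from 0.0 (shut) to 1.0 (fully open); "finger_force": force on a finger pad.
Only numpy, scipy, OpenCV 4.12 (cv2) and the standard library are available. Lean on these libraries where they do the work, as an engineer would, in place of code of your own. Each camera call takes 0.05 s, during which the arm holds its last target. There are 200 camera calls.

## Working session

There is one attempt and no reset: what is moved stays moved. The work goes in short steps, Python scripts to look and compute and a tool call to move; the robot and the scene stay as the last step left them, time stands still between calls to the robot, and variables do not carry over. Pictures are saved under pics/ and viewed, at most 10 in all, crops included, and the job is handed in when it is done.

Besides the shell and the picture viewer there is one more tool, called after "Request:" in YAML: its name, and indented under it one key for each argument. carry_out: Moves the arm, as the interface text tells. Its arguments: {"type":"object","properties":{"steps":{"type":"array"},"squeeze":{"type":"number"}},"required":["steps"]}

```bash
mkdir -p pics
cat > h.py <<'E'
import numpy as np, cv2
from bench import status, vision, order, models
def cal(n):
    c=vision.calibration(n); f=192/np.tan(np.radians(c["fovy"])/2)
    return f,c["cx"],c["cy"],np.array(c["world_to_cam"])
def ray(c,px):
    f,cx,cy,T=c; R=T[:3,:3]
    d=R.T@np.array([(px[0]-cx)/f,(px[1]-cy)/f,1]); return -R.T@T[:3,3],d
def atz(c,px,z):
    o,d=ray(c,px); return o+d*(z-o[2])/d[2]
def proj(c,P):
    f,cx,cy,T=c; p=T[:3,:3]@np.asarray(P)+T[:3,3]; return np.array([cx+f*p[0]/p[2],cy+f*p[1]/p[2]])
E
python3 - <<'E'
from h import *
s=status.sense(); print(s)
ims=[]
for n in ["scene","top"]:
    im=vision.get_image(n); cv2.imwrite(f"pics/{n}0.png",cv2.resize(im,(800,600)))
    c=cal(n); print(n,c[:3],(-c[3][:3,:3].T@c[3][:3,3]).round(3))
    for k in ["key","vessel_set","neck_mouth","key_mid","key_small","jar","tin"]:
        print(k,[(round(float(r["p"]),2),np.round(r["pixel"],1).tolist(),int(r["mask"].sum())) for r in models.trace(k,n)])
E
```

```text
{'clock': 0.0, 'q': array([ 1.09323713,  0.5765242 ,  0.0248566 ,  1.43794661, -0.01500955,
        1.12900137, -0.05654575]), 'joint_vel': array([-4.41238201e-04, -3.74753961e-04, -1.39777647e-03,  3.38590135e-05,
        1.08854639e-03, -6.86085983e-05,  6.51135620e-04]), 'joint_efforts': array([ 1.54792115e-04, -7.65747786e+01,  2.25077190e+00, -2.85959136e+01,
        1.53825211e-02,  1.30337721e-02, -1.83888847e-05]), 'tcp_pos': array([ 0.25879027, -0.62290653,  0.23043464]), 'tool_rot': array([ 9.80683998e-01,  1.95596977e-01, -2.08209826e-04, -8.21404894e-04]), 'wrist_force': array([ 0.01737625, -0.43957383, -1.02802676]), 'wrist_torque': array([-0.04059724, -0.01158939, -0.00928025]), 'finger_force': 0.0, 'opening': 1.000665283799844}
scene (np.float64(396.81856765884055), 252.75506842756604, 191.35512329924848) [1.12  0.23  1.094]
key [(0.7, [301.5, 183.5], 353), (0.62, [251.8, 178.5], 252), (0.55, [181.8, 167.6], 257)]
vessel_set [(0.67, [385.5, 272.3], 8996), (0.67, [253.4, 176.4], 227)]
neck_mouth [(0.93, [384.8, 273.4], 8909), (0.36, [216.2, 152.3], 289)]
key_mid []
key_small [(0.82, [210.8, 198.3], 232), (0.31, [387.1, 274.4], 8854)]
jar [(0.73, [277.5, 281.4], 795)]
tin [(0.66, [194.6, 256.3], 686)]
top (np.float64(448.9917633263646), 256.7625086683716, 190.72868464369338) [ 0.397 -0.092  1.175]
key [(0.9, [207.1, 256.3], 467), (0.84, [265.5, 215.0], 483), (0.69, [350.8, 186.1], 547), (0.49, [71.0, 181.3], 10015)]
vessel_set [(0.92, [70.8, 183.2], 10104)]
neck_mouth [(0.76, [72.9, 184.0], 9880)]
key_mid [(0.74, [339.5, 234.0], 338)]
key_small [(0.56, [292.3, 168.2], 237)]
jar [(0.75, [175.3, 129.6], 924), (0.5, [70.5, 179.4], 10018)]
tin [(0.65, [265.0, 112.1], 699)]
```

View pics/top0.png

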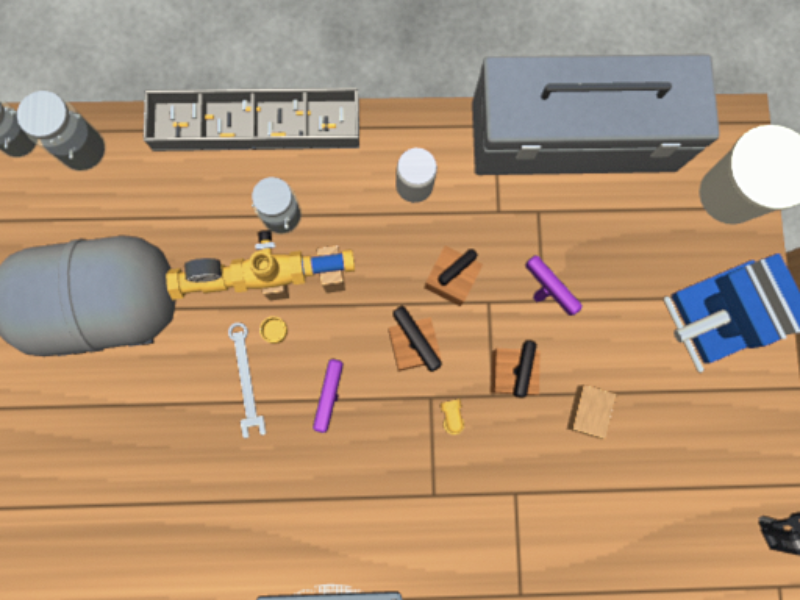

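View pics/scene0.png

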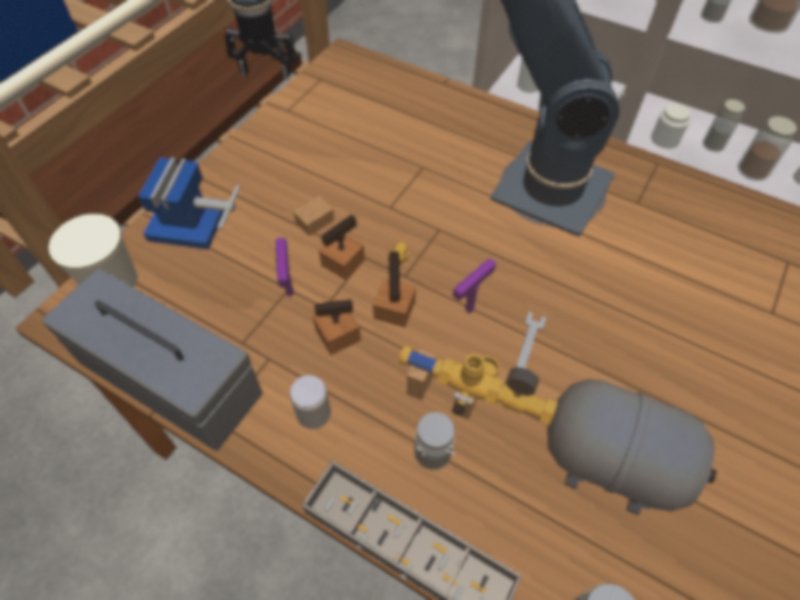

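The 17 mm key is the black one at about (415,338) in the 800-wide top picture (px 265,215). The neck mouth is at about (264,262), which is px 169,168. The purple pair are look-alikes. In the scene picture the key is at (394,277) and the neck at (473,367).

Run:
```python
from h import *
t=vision.get_image("top"); ct=cal("top")
ms=models.trace("key","top")
m=[r for r in ms if np.hypot(*(np.array(r["pixel"])-[265.5,215]))<8][0]["mask"]
hsv=cv2.cvtColor(t,cv2.COLOR_BGR2HSV)
dark=((hsv[...,2]<60)).astype(np.uint8)
dk=np.zeros_like(dark); dk[185:245,240:290]=dark[185:245,240:290]
for mm in (m.astype(np.uint8),dk):
    pts=np.argwhere(mm)[:,::-1].astype(np.float32)
    w=np.array([atz(ct,p,0.13)[:2] for p in pts],np.float32)
    print(len(pts),pts.mean(0),cv2.minAreaRect(w),w.mean(0))
s=vision.get_image("scene"); cs=cal("scene")
r=models.trace("key","scene")
print([(x["pixel"],x["p"]) for x in r])
a=cv2.resize(t[140:200,140:200],(400,400),interpolation=cv2.INTER_CUBIC)
b=cv2.resize(s[210:270,275:335],(400,400),interpolation=cv2.INTER_CUBIC)
cv2.imwrite("pics/crop1.png",np.hstack([a,b]))
# axis of vessel in top
m=models.trace("vessel_set","top")[0]["mask"]
p=np.argwhere(m)[:,::-1].astype(float); q=np.array([atz(ct,x,.095)[:2] for x in p]); 
far=q
u,S,v=np.linalg.svd(far-far.mean(0),full_matrices=False); print("axis",v[0],far.mean(0))
g=atz(ct,(169,168),.165); print(g,proj(cs,g),atz(cs,(302,235),.165))
```

```text
461 [266.41864 216.40997] ((0.5049344301223755, -0.14328739047050476), (0.10902547836303711, 0.027387846261262894), 33.59392166137695) [ 0.5047294  -0.14460945]
188 [266.32446 216.03723] ((0.5039307475090027, -0.14354656636714935), (0.10577545315027237, 0.022740349173545837), 32.67450714111328) [ 0.5056181  -0.14441292]
[([182.2, 171.0], 0.77), ([251.6, 178.8], 0.71), ([303.7, 179.9], 0.65)]
axis [-0.10699233  0.99425985] [0.59462436 0.29319712]
[0.61724723 0.07677746 0.165     ] [301.53588622 230.26576757] [0.62926661 0.08429583 0.165     ]
```

View pics/crop1.png

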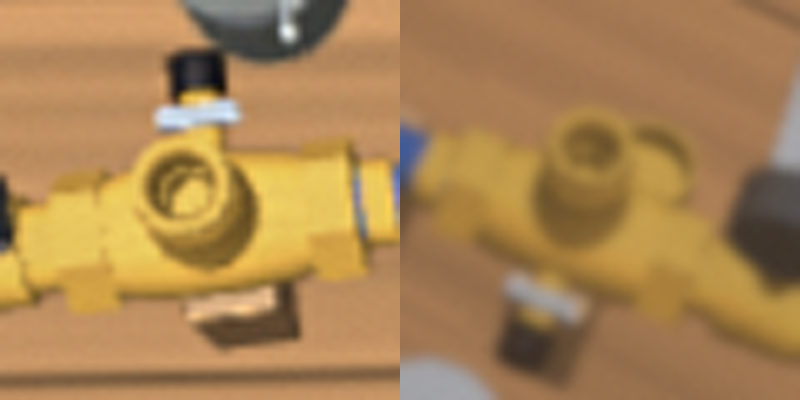

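```bash
cat >> h.py <<'E'
def tri(obs):
    A=np.zeros((3,3));b=np.zeros(3)
    for c,p in obs:
        o,d=ray(c,p); d=d/np.linalg.norm(d); M=np.eye(3)-np.outer(d,d); A+=M;b+=M@o
    X=np.linalg.solve(A,b); return X,[proj(c,X)-p for c,p in obs]
def tomove(target,yaw=None):
    """tool-frame shift and twist to reach world target, tool x at yaw (deg)"""
    from scipy.spatial.transform import Rotation as Ro
    s=status.sense(); R=Ro.from_quat(s["tool_rot"]).as_matrix()
    d=R.T@(np.array(target)-s["tcp_pos"]); y=np.degrees(np.arctan2(R[1,0],R[0,0]))
    tw=None if yaw is None else -(((yaw-y)+180)%360-180)
    print("shift mm",(d*1e3).round(1),"yaw",round(y,2),"twist",tw,"z",R[:,2].round(3))
E
python3 - <<'E'
from h import *
ct,cs=cal("top"),cal("scene")
print(tri([(ct,(167.6,167.9)),(cs,(303.6,231.4))]))
print(atz(ct,(167.6,167.9),.165),atz(cs,(303.6,231.4),.165))
print(tri([(ct,(265.9,215.5)),(cs,(394/800*512,276/600*384))]))
c=cal("wrist");T=c[3];print(c[:3],-T[:3,:3].T@T[:3,3],T[:3,:3].round(2))
tomove([.61,.06,.42],33)
E
```

```text
(array([0.6173175 , 0.08152078, 0.16357792]), [array([-0.57870987,  0.24153045]), array([-0.53643227, -0.04498206])])
[0.61754516 0.07996392 0.165     ] [0.6174741  0.08302773 0.165     ]
(array([ 0.50727687, -0.14342285,  0.12377417]), [array([-0.1647516 ,  0.08071011]), array([-0.14054985, -0.02054493])])
(np.float64(315.36441520151556), 254.3432745959843, 186.4221300616655) [ 0.33128427 -0.59341323  0.37438702] [[ 0.38 -0.92 -0.  ]
 [-0.88 -0.36  0.3 ]
 [-0.28 -0.11 -0.95]]
shift mm [ 586.3 -496.4 -188.7] yaw 22.56 twist -10.436321412537978 z [-0.  0. -1.]
```

Run:
```python
from h import *
tomove([.552,.039,.25],33)
```

```text
shift mm [ 524.7 -499.2  -18.7] yaw 22.56 twist -10.436321412537978 z [-0.  0. -1.]
```

Request:
carry_out:
  steps:
    - {"jaw": 1,"x": 50,"y": 0,"z": 0,"twist": 0}

```text
clock: 1.18
tcp_pos: [0.311, -0.6026, 0.2316]
tool_rot: [0.982, 0.191, -0.002, 0.001]
wrist_force: [1.9, -0.7, 1.1]
opening: 1.0
finger_force: 0.0
```

That unit slip (50 m instead of 50 mm) was clamped to one row's travel, so no harm was done. From here on I write metres.

Request:
carry_out:
  steps:
    - {"jaw": 1,"x": 0.04,"y": -0.045,"z": -0.02,"twist": 0}
    - {"jaw": 1,"x": 0.08,"y": -0.09,"z": -0.04,"twist": 0}
    - {"jaw": 1,"x": 0.12,"y": -0.135,"z": -0.06,"twist": -3}
    - {"jaw": 1,"x": 0.16,"y": -0.18,"z": -0.06,"twist": -6}
    - {"jaw": 1,"x": 0.2,"y": -0.225,"z": -0.06,"twist": -10}

```text
clock: 1.8
tcp_pos: [0.4157, -0.3129, 0.2919]
tool_rot: [0.96, 0.281, 0.0, 0.001]
wrist_force: [1.0, -0.0, 0.0]
opening: 1.001
finger_force: 0.0
```

Run:
```python
from h import *
print(status.sense()["tcp_pos"])
tomove([.552,.039,.25],33)
```

```text
[ 0.41572705 -0.31291955  0.29194999]
shift mm [ 304.7 -222.6   41.8] yaw 32.69 twist -0.3099411146102966 z [ 0.001 -0.001 -1.   ]
```

Request:
carry_out:
  steps:
    - {"jaw": 1,"x": 0.05,"y": -0.036,"z": 0,"twist": 0}
    - {"jaw": 1,"x": 0.1,"y": -0.073,"z": 0,"twist": 0}
    - {"jaw": 1,"x": 0.15,"y": -0.11,"z": 0,"twist": 0}
    - {"jaw": 1,"x": 0.2,"y": -0.147,"z": 0.01,"twist": 0}
    - {"jaw": 1,"x": 0.25,"y": -0.184,"z": 0.02,"twist": 0}

```text
clock: 2.42
tcp_pos: [0.527, -0.0243, 0.2716]
tool_rot: [0.96, 0.28, 0.001, 0.0]
wrist_force: [0.0, -0.5, -0.3]
opening: 1.005
finger_force: 0.0
```

Request:
carry_out:
  steps:
    - {"jaw": 1,"x": 0.045,"y": -0.032,"z": 0.02,"twist": 0}
    - {"jaw": 1,"x": 0.045,"y": -0.032,"z": 0.02,"twist": 0}
    - {"jaw": 1,"x": 0.045,"y": -0.032,"z": 0.02,"twist": 0}

```text
clock: 2.8
tcp_pos: [0.5469, 0.0245, 0.2514]
tool_rot: [0.96, 0.28, -0.0, 0.0]
wrist_force: [-0.5, -0.1, 0.0]
opening: 0.995
finger_force: 0.0
```

Run:
```python
from h import *
print(status.sense()["tcp_pos"],status.sense()["tool_rot"])
c=cal("wrist"); w=vision.get_image("wrist"); 
print(proj(c,[.6175,.0815,.165]),proj(c,[.6175,.0815,.145]))
p=proj(c,[.6175,.0815,.155]).astype(int); print(p)
x0=max(p[0]-30,0);y0=max(min(p[1]-30,324),0); print(x0,y0); np.save("w1.npy",w)
a=cv2.resize(w[y0:y0+60,x0:x0+60],(400,400),interpolation=cv2.INTER_CUBIC)
cv2.imwrite("pics/w1.png",np.hstack([a,cv2.resize(w,(400,300))[0:300].repeat(1,0) if 0 else cv2.copyMakeBorder(cv2.resize(w,(400,300)),0,100,0,0,cv2.BORDER_CONSTANT)]))
```

```text
[0.5469437  0.02451197 0.25138186] [ 9.59881844e-01  2.80404508e-01 -3.19419634e-04  2.34264708e-04]
[239.60911528  68.02732871] [240.83656072  69.50684767]
[240  68]
210 38
```

View pics/w1.png

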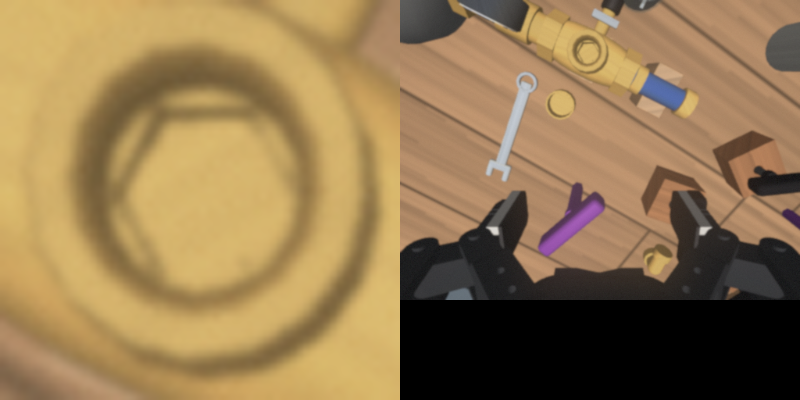

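The wrist picture shows the hex socket in the neck. Its top edge runs from crop (160,112) to (255,113), the left corner is at (120,190), and the right corner is at about (297,190). So the flat angle is readable.

Run:
```python
from h import *
c=cal("wrist")
P=lambda u,v:(210+(u+.5)/6.6667-.5,38+(v+.5)/6.6667-.5)
A,B,L,R=[atz(c,P(*q),.145)[:2] for q in [(160,112),(255,113),(118,190),(297,190)]]
ang=lambda a,b:np.degrees(np.arctan2(*(b-a)[::-1]))
print("edges",ang(A,B)%60,ang(L,A)%60,ang(L,R)%60,"len",np.linalg.norm(B-A),np.linalg.norm(R-L))
print("hexcentre",(L+R)/2)
print("mouth",atz(c,P(197,176),.165),"bottomcircle", atz(c,P(206,205),.145))
# fine check: outer rim circle pts
for q in [(197,176),(204,186)]: print(atz(c,P(*q),.165))
s=status.sense();print(s["q"])
# outline circle via Hough on upscaled
w=np.load("w1.npy")[38:98,210:270]; g=cv2.cvtColor(cv2.resize(w,(400,400),interpolation=cv2.INTER_CUBIC),cv2.COLOR_BGR2GRAY)
for r0,r1 in [(85,100),(100,130),(150,185)]:
    h=cv2.HoughCircles(g,cv2.HOUGH_GRADIENT,1,20,param1=60,param2=10,minRadius=r0,maxRadius=r1); print(r0,None if h is None else h[0][:3])
tomove([.507,-.1435,.25],33)
```

```text
edges 1.8317340067179302 1.3708706312879753 2.391468916196942 len 0.010451960796417232 0.019900780386955048
hexcentre [0.61966507 0.08197211]
mouth [0.61970196 0.08227044 0.165     ] bottomcircle [0.61824431 0.08129254 0.145     ]
[0.61970196 0.08227044 0.165     ]
[0.61927161 0.0811665  0.165     ]
[ 0.02629014  0.3715309  -0.22085005  1.74163533  0.09331355  1.03861586
 -1.23132124]
85 None
100 [[238.5 241.5 127.1]]
150 [[195.5 203.5 179.8]]
shift mm [-123.5  119.6    1.8] yaw 32.48 twist -0.5213641892462988 z [ 0.    -0.001 -1.   ]
```

Request:
carry_out:
  steps:
    - {"jaw": 1,"x": -0.05,"y": 0.03,"z": 0,"twist": 0}
    - {"jaw": 1,"x": -0.1,"y": 0.06,"z": 0,"twist": 0}
    - {"jaw": 1,"x": -0.15,"y": 0.09,"z": 0,"twist": 0}
    - {"jaw": 1,"x": -0.18,"y": 0.12,"z": 0,"twist": 0}
    - {"jaw": 1,"x": -0.18,"y": 0.12,"z": 0,"twist": 0}

```text
clock: 3.48
tcp_pos: [0.458, -0.1781, 0.2522]
tool_rot: [0.961, 0.276, -0.0, 0.001]
wrist_force: [0.3, 0.9, -0.1]
opening: 0.998
finger_force: 0.0
```

```bash
cat > k.py <<'E'
from h import *
c=cal("wrist"); w=vision.get_image("wrist")
e=proj(c,[.507,-.1435,.13]); print("exp",e)
for r in models.trace("key","wrist"):
    print(r["p"],r["pixel"],r["mask"].sum())
    if np.hypot(*(np.array(r["pixel"])-e))<30:
        h=(w.max(2)<70)&cv2.dilate(r["mask"].astype(np.uint8),np.ones((5,5))).astype(bool)
        for m in (r["mask"],h):
            q=np.array([atz(c,p,.135)[:2] for p in np.argwhere(m)[:,::-1]],np.float32); print(cv2.minAreaRect(q),q.mean(0))
y,x=int(e[1]),int(e[0]); y0=max(0,min(y-80,224)); x0=max(0,min(x-100,312));print(x0,y0)
cv2.imwrite("pics/k1.png",cv2.resize(w[y0:y0+160,x0:x0+200],(750,600),interpolation=cv2.INTER_CUBIC))
tomove([.507,-.1435,.2],33)
E
python3 k.py
```

```text
exp [250.09819702 109.74798061]
0.67 [488.8, 155.3] 5267
0.61 [77.8, 103.0] 4895
0.6 [250.6, 106.3] 3514
((0.5055200457572937, -0.14427396655082703), (0.1065865308046341, 0.021814292296767235), 31.711246490478516) [ 0.5083491  -0.14289145]
((0.536005437374115, -0.13535335659980774), (0.04488830268383026, 0.005480945575982332), 38.561119079589844) [ 0.5418655  -0.13104622]
150 29
shift mm [56.5 -0.5 52. ] yaw 32.38 twist -0.6225029212429263 z [ 0.001 -0.    -1.   ]
```

View pics/k1.png

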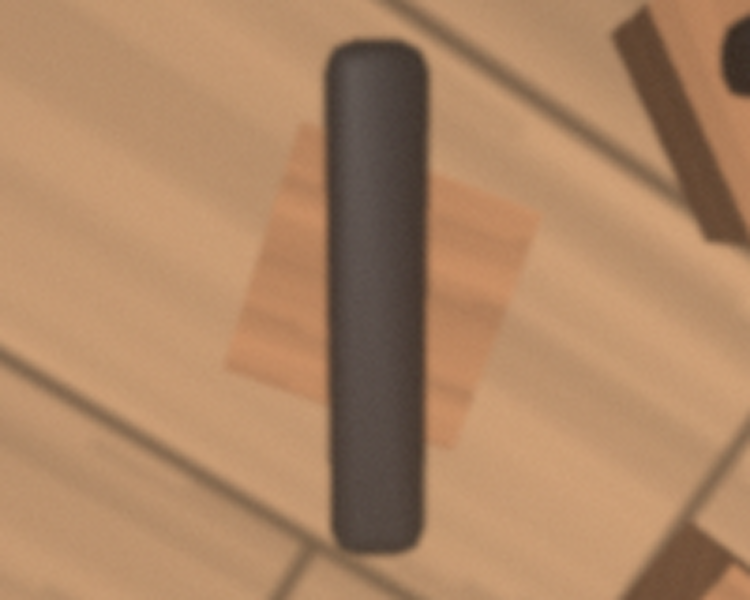

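The handle is centred at crop (377,297), aligned with the tool to within about 0.5°. Descend and grip.

Request:
carry_out:
  steps:
    - {"jaw": 1,"x": 0.028,"y": 0,"z": 0.03,"twist": 0.5}
    - {"jaw": 1,"x": 0.055,"y": 0,"z": 0.07,"twist": 0.5}
    - {"jaw": 1,"x": 0.055,"y": 0,"z": 0.11,"twist": 0.5}
    - {"jaw": 1,"x": 0.055,"y": 0,"z": 0.145,"twist": 0.5}
    - {"jaw": 1,"x": 0.055,"y": 0,"z": 0.151,"twist": 0.5}

```text
clock: 4.2
tcp_pos: [0.5053, -0.1421, 0.0989]
tool_rot: [0.961, 0.277, -0.001, -0.001]
wrist_force: [-0.7, 0.2, 0.3]
opening: 0.999
finger_force: 0.0
```

Request:
carry_out:
  steps:
    - {"jaw": -1,"x": 0,"y": 0,"z": 0,"twist": 0}
    - {"jaw": -1,"x": 0,"y": 0,"z": 0,"twist": 0}
    - {"jaw": -1,"x": 0,"y": 0,"z": 0,"twist": 0}
    - {"jaw": -1,"x": 0,"y": 0,"z": 0,"twist": 0}
    - {"jaw": -1,"x": 0,"y": 0,"z": 0,"twist": 0}
  squeeze: 80

```text
clock: 4.82
tcp_pos: [0.507, -0.1435, 0.1015]
tool_rot: [0.961, 0.276, 0.001, 0.0]
wrist_force: [-0.9, -0.8, 7.0]
opening: 0.243
finger_force: 78.1
```

Request:
carry_out:
  steps:
    - {"jaw": -1,"x": 0,"y": 0,"z": -0.02,"twist": 0}
    - {"jaw": -1,"x": 0,"y": 0,"z": -0.06,"twist": 0}
    - {"jaw": -1,"x": 0,"y": 0,"z": -0.11,"twist": 0}
    - {"jaw": -1,"x": 0,"y": 0,"z": -0.16,"twist": 0}
    - {"jaw": -1,"x": 0,"y": 0,"z": -0.19,"twist": 0}

```text
clock: 5.45
tcp_pos: [0.5065, -0.1434, 0.2932]
tool_rot: [0.961, 0.276, 0.001, 0.001]
wrist_force: [1.2, -0.4, -3.7]
opening: 0.248
finger_force: 79.5
```

Run:
```python
from h import *
s=status.sense();print(s["tcp_pos"],s["wrist_force"],s["opening"])
c=cal("wrist"); w=vision.get_image("wrist"); cv2.imwrite("pics/w2.png",w)
t=vision.get_image("scene"); cv2.imwrite("pics/s2.png",cv2.resize(t[100:250,180:380],(800,600)))
print([ (r["p"],r["pixel"]) for r in models.trace("key","wrist")])
tomove([.6193,.0818,.29],62)
```

```text
[ 0.5065025  -0.14343156  0.29316753] [ 1.21733745 -0.41399496 -3.66389189] 0.24797821259721012
[(0.96, [457.2, 197.5]), (0.86, [255.7, 241.4]), (0.7, [105.2, 162.0])]
shift mm [ 215.  -131.2    1.7] yaw 32.05 twist -29.948624887662675 z [ 0.003 -0.001 -1.   ]
```

View pics/w2.png

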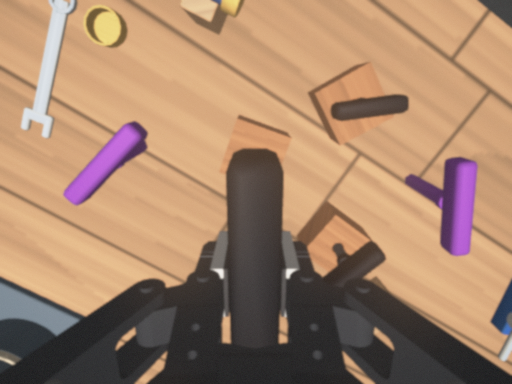

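View pics/s2.png

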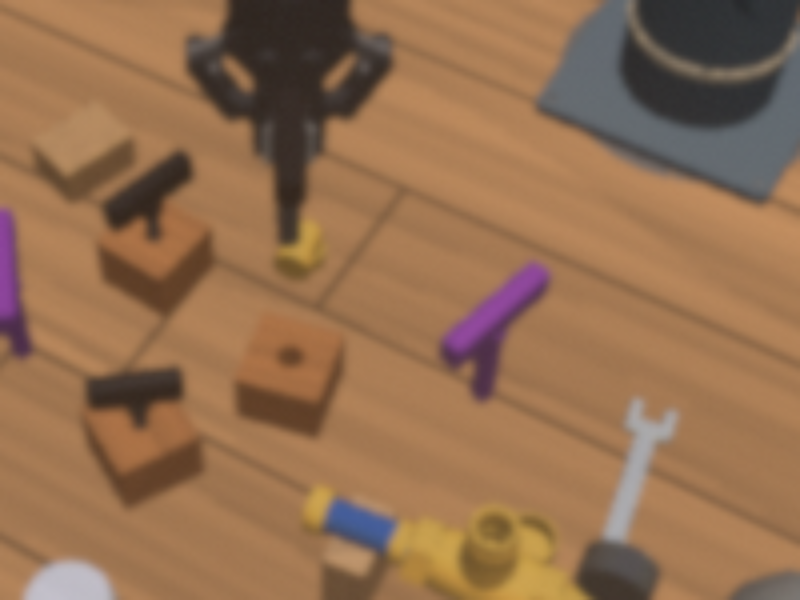

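The key is held upright, its hole in the block is empty, and both thin keys are untouched. The handle is vertical in the wrist view at column 255. Now I move over the neck, turning to the seen flat angle (62°).

Request:
carry_out:
  steps:
    - {"jaw": -1,"x": 0.035,"y": -0.022,"z": 0,"twist": -5}
    - {"jaw": -1,"x": 0.08,"y": -0.05,"z": 0,"twist": -12}
    - {"jaw": -1,"x": 0.125,"y": -0.078,"z": 0,"twist": -19}
    - {"jaw": -1,"x": 0.17,"y": -0.105,"z": 0,"twist": -26}
    - {"jaw": -1,"x": 0.205,"y": -0.126,"z": 0,"twist": -30}

```text
clock: 6.22
tcp_pos: [0.6129, 0.0745, 0.288]
tool_rot: [0.856, 0.517, -0.001, -0.001]
wrist_force: [0.5, -1.2, -3.3]
opening: 0.247
finger_force: 79.4
```

Request:
carry_out:
  steps:
    - {"jaw": -1,"x": 0,"y": 0,"z": 0,"twist": 0}
    - {"jaw": -1,"x": 0,"y": 0,"z": 0,"twist": 0}

```text
clock: 6.48
tcp_pos: [0.6124, 0.0715, 0.2885]
tool_rot: [0.857, 0.515, -0.002, -0.0]
wrist_force: [0.1, -0.6, -3.2]
opening: 0.25
finger_force: 79.4
```

Run:
```python
from h import *
im=cv2.imread("pics/w2.png")
from scipy.spatial.transform import Rotation as Ro
s=status.sense();print(s["tcp_pos"],s["wrist_force"],s["wrist_torque"],s["q"][6])
# handle front end check: current wrist pose (same grip)
c=cal("wrist"); R=Ro.from_quat(s["tool_rot"]).as_matrix()
for v in (150,152,154):
    d=R.T@(atz(c,(255,v),s["tcp_pos"][2]+.031)-s["tcp_pos"]); print(v,d)
t=vision.get_image("scene"); cs=cal("scene")
tip=s["tcp_pos"]+R@[0,0,.091]; print("tip",tip,"exp px",proj(cs,tip), "mouth",proj(cs,[.6193,.0818,.165]))
cv2.imwrite("pics/s3.png",cv2.resize(t[190:250,270:350],(800,600),interpolation=cv2.INTER_CUBIC))
tomove([.6193,.0818,.29],62)
```

```text
[0.61237934 0.07153201 0.28852168] [ 0.06370024 -0.57725295 -3.22611628] [-0.03347003  0.01005035 -0.06214003] -0.8295031632986669
150 [ 0.05626855  0.00072673 -0.03113641]
152 [ 0.05553975  0.00072607 -0.03113467]
154 [ 0.05480809  0.00072541 -0.03113292]
tip [0.61209343 0.07143738 0.19752218] exp px [301.86407078 221.78879438] mouth [302.87332597 231.71018256]
shift mm [12.8  0.9 -1. ] yaw 61.98 twist -0.02314439996732176 z [-0.002 -0.001 -1.   ]
```

View pics/s3.png

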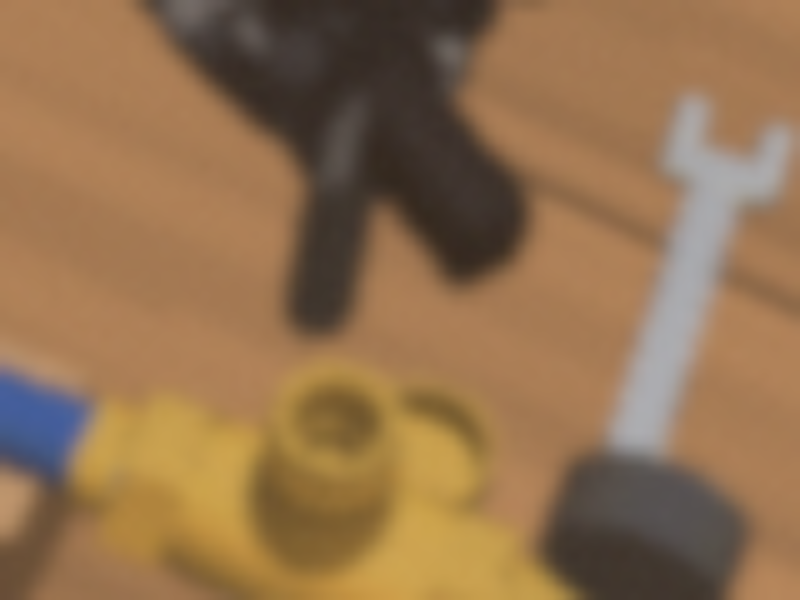

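Request:
carry_out:
  steps:
    - {"jaw": -1,"x": 0.0125,"y": 0.001,"z": 0,"twist": 0}
    - {"jaw": -1,"x": 0.0125,"y": 0.001,"z": 0.02,"twist": 0}
    - {"jaw": -1,"x": 0.0125,"y": 0.001,"z": 0.029,"twist": 0}
    - {"jaw": -1,"x": 0.0125,"y": 0.001,"z": 0.033,"twist": 0}
    - {"jaw": -1,"x": 0.0125,"y": 0.001,"z": 0.036,"twist": 0}

```text
clock: 7.15
tcp_pos: [0.6201, 0.0828, 0.2547]
tool_rot: [0.857, 0.515, 0.0, 0.0]
wrist_force: [-1.0, 0.4, -3.9]
opening: 0.248
finger_force: 79.3
```

Request:
carry_out:
  steps:
    - {"jaw": -1,"x": 0,"y": 0,"z": 0.003,"twist": 0}
    - {"jaw": -1,"x": 0,"y": 0,"z": 0.006,"twist": 0}
    - {"jaw": -1,"x": 0,"y": 0,"z": 0.009,"twist": 0}
    - {"jaw": -1,"x": 0,"y": 0,"z": 0.009,"twist": 0}

```text
clock: 7.65
tcp_pos: [0.6198, 0.0833, 0.2452]
tool_rot: [0.857, 0.516, 0.0, -0.0]
wrist_force: [0.1, 1.7, -4.0]
opening: 0.246
finger_force: 79.4
```

```bash
cat > st.py <<'E'
from h import *
s=status.sense();print(s["tcp_pos"],"tipz",s["tcp_pos"][2]-.091,"F",s["wrist_force"].round(1),"M",s["wrist_torque"].round(3),"q7",s["q"][6],s["clock"],s["opening"])
tomove([.6193,.0818,.222],62)
E
python3 st.py
```

```text
[0.61978004 0.083294   0.24520846] tipz 0.1542084551980235 F [ 0.1  1.7 -4. ] M [0.677 0.123 0.011] q7 -0.860085345473123 7.65 0.24585744832107162
shift mm [-1.6  0.3 23.2] yaw 62.08 twist 0.08433695264943708 z [-0.     0.001 -1.   ]
```

Request:
carry_out:
  steps:
    - {"jaw": -1,"x": 0,"y": 0,"z": 0.003,"twist": 0}
    - {"jaw": -1,"x": 0,"y": 0,"z": 0.006,"twist": 0}
    - {"jaw": -1,"x": 0,"y": 0,"z": 0.006,"twist": 0}

```text
clock: 8.02
tcp_pos: [0.6197, 0.0832, 0.2391]
tool_rot: [0.857, 0.516, -0.0, -0.0]
wrist_force: [-0.1, 3.6, -4.8]
opening: 0.248
finger_force: 79.4
```

```bash
python3 st.py
```

```text
[0.61973776 0.08320529 0.23910521] tipz 0.1481052115620011 F [-0.1  3.6 -4.8] M [ 1.167  0.278 -0.007] q7 -0.8622790500512691 8.025 0.24762474859860176
shift mm [-1.4  0.3 17.1] yaw 62.08 twist 0.08249915470321412 z [-0.  0. -1.]
```

Request:
carry_out:
  steps:
    - {"jaw": -1,"x": 0.001,"y": -0.0005,"z": 0,"twist": 0}
    - {"jaw": -1,"x": 0.001,"y": -0.0005,"z": 0.002,"twist": 0}
    - {"jaw": -1,"x": 0.001,"y": -0.0005,"z": 0.004,"twist": 0}
    - {"jaw": -1,"x": 0.001,"y": -0.0005,"z": 0.004,"twist": 0}

```text
clock: 8.52
tcp_pos: [0.6199, 0.0837, 0.2352]
tool_rot: [0.857, 0.515, -0.0, 0.0]
wrist_force: [-1.2, 1.6, -3.7]
opening: 0.248
finger_force: 79.5
```

```bash
python3 st.py
```

```text
[0.61987297 0.08370981 0.23522121] tipz 0.14422121124620213 F [-1.2  1.6 -3.7] M [ 0.587  0.225 -0.   ] q7 -0.8655295796837851 8.525 0.2477798464405236
shift mm [-2.   0.4 13.2] yaw 62.06 twist 0.05538876321134012 z [-0. -0. -1.]
```

Better. Now I feel downwards with small steps.

Request:
carry_out:
  steps:
    - {"jaw": -1,"x": 0.0005,"y": -0.0005,"z": 0.001,"twist": 0}
    - {"jaw": -1,"x": 0.0005,"y": -0.0005,"z": 0.002,"twist": 0}
    - {"jaw": -1,"x": 0.0005,"y": -0.0005,"z": 0.003,"twist": 0}
    - {"jaw": -1,"x": 0.0005,"y": -0.0005,"z": 0.003,"twist": 0}

```text
clock: 9.02
tcp_pos: [0.6198, 0.0844, 0.2322]
tool_rot: [0.857, 0.515, -0.0, 0.0]
wrist_force: [1.2, 1.0, -3.4]
opening: 0.249
finger_force: 79.4
```

```bash
python3 st.py
```

```text
[0.6197799  0.08443856 0.23222205] tipz 0.14122204529442312 F [ 1.2  1.  -3.4] M [ 0.187 -0.008 -0.005] q7 -0.8678125342608928 9.025 0.24880651773177406
shift mm [-2.6  0.8 10.2] yaw 62.06 twist 0.05827704491281338 z [-0. -0. -1.]
```

Request:
carry_out:
  steps:
    - {"jaw": -1,"x": 0,"y": 0,"z": 0.001,"twist": 0}
    - {"jaw": -1,"x": 0,"y": 0,"z": 0.002,"twist": 0}
    - {"jaw": -1,"x": 0,"y": 0,"z": 0.003,"twist": 0}
    - {"jaw": -1,"x": 0,"y": 0,"z": 0.003,"twist": 0}

```text
clock: 9.52
tcp_pos: [0.6197, 0.0845, 0.2293]
tool_rot: [0.857, 0.515, -0.0, -0.0]
wrist_force: [0.5, -0.4, -3.6]
opening: 0.254
finger_force: 79.4
```

```bash
python3 st.py
```

```text
[0.61969222 0.08453428 0.22930064] tipz 0.138300635094013 F [ 0.5 -0.4 -3.6] M [ 0.058 -0.008 -0.006] q7 -0.8689925692900228 9.525 0.2541668363104058
shift mm [-2.6  0.9  7.3] yaw 62.06 twist 0.05817966090205573 z [-0. -0. -1.]
```

The tip is about 5 mm past the rim without resistance, so it is entering the socket.

Request:
carry_out:
  steps:
    - {"jaw": -1,"x": 0,"y": 0,"z": 0.001,"twist": 0}
    - {"jaw": -1,"x": 0,"y": 0,"z": 0.002,"twist": 0}
    - {"jaw": -1,"x": 0,"y": 0,"z": 0.003,"twist": 0}
    - {"jaw": -1,"x": 0,"y": 0,"z": 0.004,"twist": 0}
    - {"jaw": -1,"x": 0,"y": 0,"z": 0.005,"twist": 0}

```text
clock: 10.15
tcp_pos: [0.6197, 0.0846, 0.2244]
tool_rot: [0.857, 0.515, -0.0, -0.0]
wrist_force: [-0.2, 0.1, -3.0]
opening: 0.245
finger_force: 79.4
```

```bash
python3 st.py
```

```text
[0.61973182 0.08457215 0.22435888] tipz 0.13335887573382957 F [-0.2  0.1 -3. ] M [0.005 0.027 0.009] q7 -0.8709097428100933 10.15 0.2449280202870562
shift mm [-2.7  0.9  2.4] yaw 62.06 twist 0.05968885357583531 z [-0. -0. -1.]
```

Request:
carry_out:
  steps:
    - {"jaw": -1,"x": 0,"y": 0,"z": 0.0007,"twist": 0}
    - {"jaw": -1,"x": 0,"y": 0,"z": 0.0014,"twist": 0}
    - {"jaw": -1,"x": 0,"y": 0,"z": 0.002,"twist": 0}
    - {"jaw": -1,"x": 0,"y": 0,"z": 0.002,"twist": 0}

```text
clock: 10.65
tcp_pos: [0.6198, 0.0846, 0.2226]
tool_rot: [0.857, 0.516, 0.0, 0.0]
wrist_force: [0.2, -0.2, -0.5]
opening: 0.244
finger_force: 79.9
```

Request:
carry_out:
  steps:
    - {"jaw": -1,"x": 0,"y": 0,"z": 0.0004,"twist": 0}
    - {"jaw": -1,"x": 0,"y": 0,"z": 0.0008,"twist": 0}
    - {"jaw": -1,"x": 0,"y": 0,"z": 0.0008,"twist": 0}

```text
clock: 11.02
tcp_pos: [0.6199, 0.0848, 0.2225]
tool_rot: [0.857, 0.516, 0.0, 0.0]
wrist_force: [-1.8, -0.8, 5.9]
opening: 0.242
finger_force: 80.8
```

```bash
python3 st.py
```

```text
[0.61991325 0.08475257 0.2225196 ] tipz 0.13151959745378836 F [-1.8 -0.8  5.9] M [-0.084  0.604 -0.022] q7 -0.8719618907246035 11.025 0.2419810717807527
shift mm [-2.9  0.8  0.5] yaw 62.06 twist 0.06344500798223862 z [ 0.001  0.    -1.   ]
```

The key is home: it stopped at 0.1315 (expected 0.131) with about 9 N. I relax the press and turn clockwise.

Request:
carry_out:
  steps:
    - {"jaw": -1,"x": 0,"y": 0,"z": -0.0007,"twist": 0}
    - {"jaw": -1,"x": 0,"y": 0,"z": -0.0007,"twist": 3}
    - {"jaw": -1,"x": 0,"y": 0,"z": -0.0007,"twist": 6}
    - {"jaw": -1,"x": 0,"y": 0,"z": -0.0007,"twist": 9}
    - {"jaw": -1,"x": 0,"y": 0,"z": -0.0007,"twist": 12}

```text
clock: 11.65
tcp_pos: [0.62, 0.0847, 0.2226]
tool_rot: [0.906, 0.423, 0.0, 0.0]
wrist_force: [-1.4, -0.9, 2.0]
opening: 0.248
finger_force: 80.1
```

```bash
python3 st.py
```

```text
[0.62004454 0.08469686 0.22259224] tipz 0.13159223934911754 F [-1.4 -0.9  2. ] M [-0.097  0.083  0.226] q7 -1.053863564991861 11.65 0.24839230109848662
shift mm [-2.7  1.3  0.6] yaw 49.99 twist -12.007337871697331 z [ 0.001  0.    -1.   ]
```

Request:
carry_out:
  steps:
    - {"jaw": -1,"x": 0,"y": 0,"z": 0,"twist": 3}
    - {"jaw": -1,"x": 0,"y": 0,"z": 0,"twist": 6}
    - {"jaw": -1,"x": 0,"y": 0,"z": 0,"twist": 9}
    - {"jaw": -1,"x": 0,"y": 0,"z": 0,"twist": 12}
    - {"jaw": -1,"x": 0,"y": 0,"z": 0,"twist": 15}

```text
clock: 12.28
tcp_pos: [0.6204, 0.0843, 0.2226]
tool_rot: [0.954, 0.301, 0.001, 0.0]
wrist_force: [1.4, -0.8, 1.5]
opening: 0.244
finger_force: 80.0
```

Request:
carry_out:
  steps:
    - {"jaw": -1,"x": 0,"y": 0,"z": 0,"twist": 2}
    - {"jaw": -1,"x": 0,"y": 0,"z": 0,"twist": 4}
    - {"jaw": -1,"x": 0,"y": 0,"z": 0,"twist": 5}

```text
clock: 12.65
tcp_pos: [0.6203, 0.0843, 0.2226]
tool_rot: [0.966, 0.259, 0.001, 0.0]
wrist_force: [3.4, -2.2, 1.4]
opening: 0.244
finger_force: 80.1
```

```bash
python3 st.py
```

```text
[0.62028059 0.08426046 0.22259625] tipz 0.13159624906996062 F [ 3.4 -2.2  1.4] M [-0.802 -0.624  0.257] q7 -1.3550312675479081 12.65 0.24357260415336437
shift mm [-2.1  1.6  0.6] yaw 29.99 twist -32.0108284343097 z [ 0.001 -0.    -1.   ]
```

Request:
carry_out:
  steps:
    - {"jaw": -1,"x": 0,"y": 0.0005,"z": 0,"twist": 2}
    - {"jaw": -1,"x": 0,"y": 0.0005,"z": 0,"twist": 3}

```text
clock: 12.9
tcp_pos: [0.6203, 0.0841, 0.2226]
tool_rot: [0.972, 0.233, 0.0, 0.0]
wrist_force: [3.0, -3.5, 2.7]
opening: 0.248
finger_force: 80.2
```

```bash
python3 st.py
```

```text
[0.62031751 0.08406605 0.22258698] tipz 0.13158698172948327 F [ 3.  -3.5  2.7] M [-0.767 -0.767  0.247] q7 -1.3997489930944502 12.9 0.2477324925280442
shift mm [-1.9  1.6  0.6] yaw 26.98 twist -35.02469989424711 z [ 0.001 -0.    -1.   ]
```

Request:
carry_out:
  steps:
    - {"jaw": -1,"x": 0,"y": 0,"z": 0,"twist": 1.5}
    - {"jaw": -1,"x": 0,"y": 0,"z": 0,"twist": 2}

```text
clock: 13.15
tcp_pos: [0.6203, 0.084, 0.2226]
tool_rot: [0.976, 0.216, 0.0, 0.0]
wrist_force: [2.7, -2.9, 3.6]
opening: 0.245
finger_force: 80.3
```

```bash
python3 st.py
```

```text
[0.62027348 0.0840484  0.22255861] tipz 0.13155860763865448 F [ 2.7 -2.9  3.6] M [-0.879 -0.908  0.279] q7 -1.4294728436387192 13.15 0.24544347858268248
shift mm [-1.8  1.6  0.6] yaw 25.0 twist -36.995742094574894 z [ 0.001 -0.    -1.   ]
```

Request:
carry_out:
  steps:
    - {"jaw": -1,"x": 0.0003,"y": 0.0006,"z": -0.0002,"twist": 0.6}
    - {"jaw": -1,"x": 0.0003,"y": 0.0006,"z": -0.0002,"twist": 1.2}

```text
clock: 13.4
tcp_pos: [0.6205, 0.0839, 0.2225]
tool_rot: [0.978, 0.206, -0.0, -0.0]
wrist_force: [3.0, -2.6, 3.3]
opening: 0.25
finger_force: 80.3
```

```bash
cat > s1.py <<'E'
from h import *
from scipy.spatial.transform import Rotation as Ro
s=status.sense(); R=Ro.from_quat(s["tool_rot"]).as_matrix()
print("yaw",np.degrees(np.arctan2(R[1,0],R[0,0])).round(2),"F",s["wrist_force"].round(1),"M",s["wrist_torque"].round(3))
E
python3 s1.py
```

```text
yaw 23.83 F [ 3.  -2.6  3.3] M [-0.556 -0.676  0.337]
```

Request:
carry_out:
  steps:
    - {"jaw": -1,"x": 0,"y": 0,"z": 0,"twist": 0.6}
    - {"jaw": -1,"x": 0,"y": 0,"z": 0,"twist": 1.2}

```text
clock: 13.65
tcp_pos: [0.6205, 0.0838, 0.2226]
tool_rot: [0.981, 0.196, -0.0, -0.0]
wrist_force: [2.3, -2.2, 3.7]
opening: 0.247
finger_force: 80.3
```

```bash
python3 s1.py
```

```text
yaw 22.63 F [ 2.3 -2.2  3.7] M [-0.577 -0.739  0.233]
```

Request:
carry_out:
  steps:
    - {"jaw": -1,"x": 0,"y": 0,"z": 0,"twist": 0.7}
    - {"jaw": -1,"x": 0,"y": 0,"z": 0,"twist": 1.4}

```text
clock: 13.9
tcp_pos: [0.6205, 0.0838, 0.2225]
tool_rot: [0.983, 0.184, -0.0, -0.0]
wrist_force: [2.4, -2.9, 3.9]
opening: 0.244
finger_force: 80.3
```

```bash
python3 s1.py
```

```text
yaw 21.22 F [ 2.4 -2.9  3.9] M [-0.562 -0.68   0.249]
```

Request:
carry_out:
  steps:
    - {"jaw": -1,"x": 0,"y": 0.0003,"z": 0,"twist": 0.7}
    - {"jaw": -1,"x": 0,"y": 0.0003,"z": 0,"twist": 1.4}

```text
clock: 14.15
tcp_pos: [0.6206, 0.0837, 0.2226]
tool_rot: [0.985, 0.172, -0.0, -0.0]
wrist_force: [1.8, -1.8, 4.2]
opening: 0.252
finger_force: 80.4
```

```bash
python3 s1.py
```

```text
yaw 19.82 F [ 1.8 -1.8  4.2] M [-0.39  -0.585  0.2  ]
```

Request:
carry_out:
  steps:
    - {"jaw": -1,"x": 0,"y": 0,"z": 0,"twist": 0.7}
    - {"jaw": -1,"x": 0,"y": 0,"z": 0,"twist": 1.4}

```text
clock: 14.4
tcp_pos: [0.6206, 0.0836, 0.2226]
tool_rot: [0.987, 0.16, -0.0, -0.0]
wrist_force: [1.5, -1.3, 2.8]
opening: 0.247
finger_force: 80.4
```

```bash
python3 s1.py
```

```text
yaw 18.42 F [ 1.5 -1.3  2.8] M [-0.372 -0.583  0.247]
```

Request:
carry_out:
  steps:
    - {"jaw": -1,"x": 0,"y": 0,"z": 0,"twist": 0.7}
    - {"jaw": -1,"x": 0,"y": 0,"z": 0,"twist": 1.4}

```text
clock: 14.65
tcp_pos: [0.6206, 0.0835, 0.2226]
tool_rot: [0.989, 0.148, -0.0, -0.0]
wrist_force: [0.9, -2.0, 3.6]
opening: 0.248
finger_force: 80.4
```

```bash
python3 s1.py
```

```text
yaw 17.01 F [ 0.9 -2.   3.6] M [-0.418 -0.585  0.283]
```

Request:
carry_out:
  steps:
    - {"jaw": -1,"x": 0,"y": 0,"z": 0,"twist": 0.7}
    - {"jaw": -1,"x": 0,"y": 0,"z": 0,"twist": 1.4}

```text
clock: 14.9
tcp_pos: [0.6206, 0.0835, 0.2226]
tool_rot: [0.991, 0.136, -0.0, -0.0]
wrist_force: [1.6, -0.9, 3.4]
opening: 0.244
finger_force: 80.4
```

```bash
python3 s1.py
```

```text
yaw 15.61 F [ 1.6 -0.9  3.4] M [-0.394 -0.561  0.207]
```

Request:
carry_out:
  steps:
    - {"jaw": -1,"x": 0,"y": 0,"z": 0,"twist": 0.6}
    - {"jaw": -1,"x": 0,"y": 0,"z": 0,"twist": 1.2}

```text
clock: 15.15
tcp_pos: [0.6206, 0.0835, 0.2225]
tool_rot: [0.992, 0.126, 0.0, 0.0]
wrist_force: [2.1, -1.2, 3.2]
opening: 0.244
finger_force: 80.3
```

```bash
python3 s1.py
```

```text
yaw 14.42 F [ 2.1 -1.2  3.2] M [-0.492 -0.574  0.249]
```

Request:
carry_out:
  steps:
    - {"jaw": -1,"x": 0,"y": 0,"z": 0,"twist": 0.6}
    - {"jaw": -1,"x": 0,"y": 0,"z": 0,"twist": 1.2}

```text
clock: 15.4
tcp_pos: [0.6207, 0.0834, 0.2226]
tool_rot: [0.993, 0.115, 0.0, 0.0]
wrist_force: [2.4, -2.2, 3.2]
opening: 0.242
finger_force: 80.3
```

```bash
python3 s1.py
```

```text
yaw 13.22 F [ 2.4 -2.2  3.2] M [-0.512 -0.603  0.234]
```

Request:
carry_out:
  steps:
    - {"jaw": -1,"x": 0,"y": 0,"z": 0,"twist": 0.6}
    - {"jaw": -1,"x": 0,"y": 0,"z": 0,"twist": 1.2}

```text
clock: 15.65
tcp_pos: [0.6207, 0.0834, 0.2226]
tool_rot: [0.994, 0.105, 0.0, 0.0]
wrist_force: [1.8, -2.3, 2.8]
opening: 0.247
finger_force: 80.4
```

```bash
python3 s1.py
```

```text
yaw 12.03 F [ 1.8 -2.3  2.8] M [-0.678 -0.624  0.43 ]
```

Torque rose to 0.43, so this is probably the stop. I'll hold and re-read.

Request:
carry_out:
  steps:
    - {"jaw": -1,"x": 0,"y": 0,"z": 0,"twist": 0}

```text
clock: 15.78
tcp_pos: [0.6206, 0.0834, 0.2226]
tool_rot: [0.994, 0.105, -0.0, 0.0]
wrist_force: [2.1, -1.6, 3.3]
opening: 0.246
finger_force: 80.4
```

```bash
python3 s1.py
```

```text
yaw 12.05 F [ 2.1 -1.6  3.3] M [-0.672 -0.595  0.361]
```

Request:
carry_out:
  steps:
    - {"jaw": -1,"x": 0,"y": 0,"z": 0,"twist": 0}

```text
clock: 15.9
tcp_pos: [0.6206, 0.0834, 0.2226]
tool_rot: [0.994, 0.105, 0.0, 0.0]
wrist_force: [2.6, -2.7, 2.9]
opening: 0.243
finger_force: 80.4
```

```bash
python3 s1.py
```

```text
yaw 12.07 F [ 2.6 -2.7  2.9] M [-0.643 -0.626  0.345]
```

Request:
carry_out:
  steps:
    - {"jaw": -1,"x": 0,"y": 0,"z": 0,"twist": -1}
    - {"jaw": -1,"x": 0,"y": 0,"z": 0,"twist": -3}
    - {"jaw": -1,"x": 0,"y": 0,"z": 0,"twist": -3}

```text
clock: 16.27
tcp_pos: [0.6206, 0.0835, 0.2226]
tool_rot: [0.991, 0.131, 0.0, -0.0]
wrist_force: [2.5, -1.5, 2.9]
opening: 0.245
finger_force: 80.4
```

```bash
python3 s1.py
```

```text
yaw 15.1 F [ 2.5 -1.5  2.9] M [-0.557 -0.625  0.019]
```

The valve is at its stop and the key is back in its free play with no torque. Next: open gently and withdraw straight up.

Request:
carry_out:
  steps:
    - {"jaw": 0,"x": 0,"y": 0,"z": 0,"twist": 0}
    - {"jaw": 0,"x": 0,"y": 0,"z": 0,"twist": 0}
    - {"jaw": 0,"x": 0,"y": 0,"z": 0,"twist": 0}
    - {"jaw": 0,"x": 0,"y": 0,"z": 0,"twist": 0}
  squeeze: 20

```text
clock: 16.77
tcp_pos: [0.6204, 0.0836, 0.2224]
tool_rot: [0.991, 0.131, -0.0, -0.0]
wrist_force: [0.3, 0.6, -0.0]
opening: 0.499
finger_force: 0.0
```

Request:
carry_out:
  steps:
    - {"jaw": 0,"x": 0,"y": 0,"z": -0.01,"twist": 0}
    - {"jaw": 0,"x": 0,"y": 0,"z": -0.03,"twist": 0}
    - {"jaw": 0,"x": 0,"y": 0,"z": -0.06,"twist": 0}
    - {"jaw": 0,"x": 0,"y": 0,"z": -0.1,"twist": 0}
    - {"jaw": 0,"x": 0,"y": 0,"z": -0.12,"twist": 0}

```text
clock: 17.4
tcp_pos: [0.6212, 0.0836, 0.3458]
tool_rot: [0.991, 0.131, 0.002, -0.0]
wrist_force: [0.3, 0.0, -0.9]
opening: 0.499
finger_force: 0.0
```

Request:
carry_out:
  steps:
    - {"jaw": 0,"x": -0.05,"y": 0,"z": 0,"twist": 0}
    - {"jaw": 0,"x": -0.1,"y": 0,"z": 0,"twist": 0}
    - {"jaw": 0,"x": -0.12,"y": 0,"z": 0,"twist": 0}
    - {"jaw": 0,"x": -0.12,"y": 0,"z": 0,"twist": 0}

```text
clock: 17.9
tcp_pos: [0.504, 0.0519, 0.344]
tool_rot: [0.991, 0.131, 0.001, 0.0]
wrist_force: [0.7, 0.5, 0.4]
opening: 0.501
finger_force: 0.0
```

Run:
```python
from h import *
s=status.sense(); print(s["tcp_pos"],s["opening"],s["wrist_force"])
t=vision.get_image("top"); u=vision.get_image("scene"); 
a=cv2.resize(t[130:230,120:220],(400,400),interpolation=cv2.INTER_CUBIC); b=cv2.resize(u[170:270,250:350],(400,400),interpolation=cv2.INTER_CUBIC)
cv2.imwrite("pics/f.png",np.hstack([a,b]))
ct,cs=cal("top"),cal("scene")
for z in (.131,.143):
  for n,c,o,k in (("top",ct,(120,130),4),("scene",cs,(250,170),4)):
    print(z,n,[((proj(c,[.6205+d*np.cos(np.radians(15)),.0836+d*np.sin(np.radians(15)),z+.125])-o)*k).round() for d in (-.055,.055)])
```

```text
[0.50396929 0.05190248 0.34399122] 0.5010562713052972 [0.67014084 0.52829628 0.41166374]
0.131 top [array([181., 209.]), array([128.,  12.])]
0.131 scene [array([246., 107.]), array([210., 255.])]
0.143 top [array([176., 205.]), array([123.,   5.])]
0.143 scene [array([248.,  96.]), array([212., 245.])]
```

View pics/f.png

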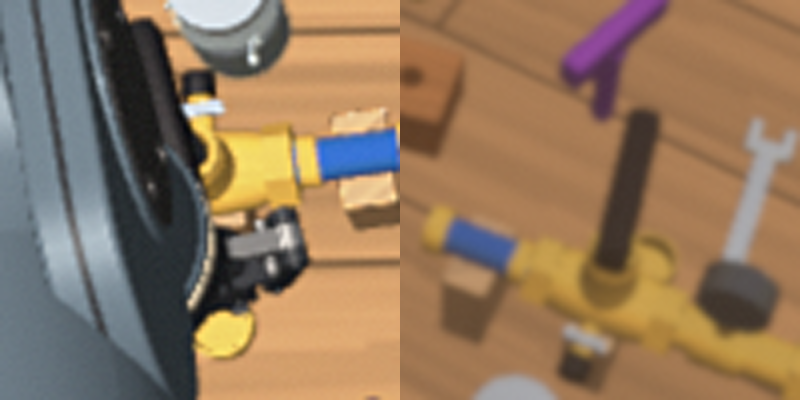

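The scene crop shows the key upright in the neck, its handle running from (645,110) to about (612,262). That matches the projection for a fully home key. Handing in.

```bash
python3 -c "
from bench import order; print(order.job_done())"
```

```text
the job is handed in; nothing more can be done
None
```

The valve is turned clockwise to its stop and the 17 mm key is left standing fully home in the socket; nothing else on the bench was touched, and the job was handed in at about 18 s (result not shown).

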